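# Close the last mitred side of a picture frame

## Robot

A 7-joint arm with a two-finger parallel gripper is mounted at the origin on the work surface. World frame = base frame: x ahead of the robot, y to its left, z up, the work surface at z = 0. Lengths are in m, angles in rad, forces in N, time in s.
With the tool pointing down it reaches from about 0.425 to 1.025 m from the base axis. Payload 9.4 kg.
Tool frame: the origin (TCP) lies on the centre line of the jaws, within the pads' length; the fingertips stand 19 mm ahead of it and the grasp point (between the pads) is the TCP; z points along the fingers, y is the line along which they close (so a half turn about z gives the same grasp; the last joint's range is limited). The gripper opens to 85 mm and grips with 20 to 120 N. Pads are 22 mm wide; open, the fingers measure 114 mm over their backs; the gripper's body (76 mm by 85 mm) begins 54 mm behind the grasp point. The pads swing forward as they close: fully open they stand 13 mm farther back than shut.
Start: joints at [1.187, 0.599, -0.003, 1.599, 0.002, 0.943, -0.08], TCP at [0.219, -0.691, 0.25] pointing down, gripper open.
Joint ranges: [-2.57, 2.57], [-0.35, 1.97], [-1.29, 1.29], [0.11, 2.56], [-1.05, 4.19], [0.11, 1.86], [-2.63, 2.63]. Speed limits (rad/s): [2.22, 2.22, 3.01, 3.01, 3.14, 3.14, 3.14].

## Interface

Orientations are given as a rotation vector (axis times angle).
In Python, from cell import ctrl, cams, sign_off gives the robot as it stands.
- The arm moves only by the tool apply_moves, never from a script. Its argument "deltas" is a list of rows, each an object with "dp": the shift along the tool's x, y, z in m, a list of three; "spin": the turn about the tool's z in degrees; "gripper": the finger opening in m, from 0 to 0.0854. In form: [{"dp": [x, y, z], "spin": spin, "gripper": gripper}, ...]. A call has 1 to 10 rows; each row shifts and turns the commanded pose from where the row before left it, along the tool's axes as they then stand; what a row does not reach is not made up. A row lasts 1/12 s, in which the tool goes at most 41.7 mm and 7.16 degrees, less where a joint would pass 70% of its speed; a pose out of reach is approached as far as the arm can. A call is refused whole if a number of a shift passes 0.0417 or a number of a turn 7.16, either way. A call with a gripper value outside its range is refused whole. The fingers move at their own pace and stop on an object; "grip_force" is the grip in N (left out, the last holds). Time passes only in rows, so rows that do not move let the fingers close. It gives the time, the measured TCP pose, the force, the opening and the grip force at its end, in the units of the state.
- ctrl.get_obs(): the state, without advancing time (a new reading comes with each control period).
- cams.camera(name): name is "scene" or "top" or "wrist"; returns a dict with "color" (400x640x3 uint8, red, green, blue), "depth" (400x640 float32, m along the optical axis (not along the pixel's ray), 0 where there is no reading), "intrinsics" (3x3 intrinsics, pixels), "xyz" and "orientation" of the camera in the world; the wrist camera has in their place "tool_from_camera" (4x4, takes a point from camera to tool coordinates, whose origin is the TCP and whose axes are the flange's). Camera axes: x right, y down, z forward; pixel columns grow to the right and rows downward; lengths in m; the calibration is good to about 2 mm. A picture is of the moment at which its call begins: read the wrist's pose just before it.
- sign_off(): hands the job in; it is judged then, once.
The state is a dict: "clock": time; "qpos": joint angles; "joint_velocities": joint speeds; "joint_efforts": joint torques, N m; "ee_pos": TCP position; "ee_rot": TCP orientation; "ft_force": force on the tool from outside, world axes, zero at the start; "torque": the same for the moment, N m; "grip_width": opening from 0.0 (shut) to 1.0 (fully open); "finger_force": force on a finger pad.
Only numpy, scipy, OpenCV 4.12 (cv2) and the standard library are available. Lean on these libraries where they do the work, as an engineer would, in place of code of your own. Each camera call takes 0.05 s, during which the arm holds its last target. There are 200 camera calls.

## Task

Three sides of a small wooden picture frame are clamped on the plywood jig; pick up the loose fourth rail, lay it flat on the jig with its long edge outwards, and slide it into the open side until both mitred corners are tightly closed and flush. Keep it pressed home with a firm but not forceful push for about a second, then let go of it. Leave the jar, the tape roll and the engraving pen where they are.

Things in the scene. Friction and masses are not known exactly. Their poses are not given: they have to be found in the camera images.
- rail_mid (a point): Centre of the loose rail (half-way up, mid-length): plain dark-wood frame moulding 190 mm long, 24 wide, 20 high, about 60 g, flat on the table, face up; grip it across its width. x points from its long outer edge (190 mm, at x -12 mm) to its short inner edge (142 mm, at x +12 mm), y along it, z up. Both ends are cut at 45 degrees.
- rail_end_l (a point): Sharp outer tip of the loose rail's +y end, half-way up: 12 mm towards -x and 95 mm towards +y from rail_mid.
- rail_end_r (a point): Sharp outer tip of the loose rail's -y end, half-way up: 12 mm towards -x and 95 mm towards -y from rail_mid.
- gap_mid (a point): Middle of the frame's missing side, half-way up the moulding (25 mm above the table): rail_mid comes to lie exactly here, with the same axes, when the rail is home. x points into the frame (the way to slide the rail home), y along the missing side, z up. The jig's bare top runs on for 70 mm in front of the missing side's outer edge.
- corner_l (a point): Sharp outer tip of the left (+y) side rail's mitre, half-way up; rail_end_l meets it when the corner is closed.
- corner_r (a point): Sharp outer tip of the right (-y) side rail's mitre, half-way up; rail_end_r meets it when the corner is closed.
- jig_top (a point): Centre of the jig's top, 15 mm above the table: fixed plywood board 280 mm (x) by 300 mm (y), axes as gap_mid, which lies 58 mm towards -x from here. Behind the frame is a low fence; over each side rail, 45 mm towards +x from here, a toggle clamp whose handle stands 120 mm above the table, 95 to 160 mm to the side.
- frame: The three joined rails, clamped to the jig: same moulding as the loose rail. Closed, the frame is 190 mm (y) by 160 mm (x) outside, 142 by 112 mm inside, the inside empty; the side rails end in 45 degree mitres facing the missing side. Fixed. Origin: centre of the closed outline, on the jig's top; axes as gap_mid.
- rail: The loose rail itself; origin under rail_mid, on its underside; same axes as rail_mid.
- jar: Bystander: clip-top glass jar with an orange rubber seal, 86 mm across, 101 mm high; origin at its foot. The jar and the loose rail lie on opposite sides of the jig, either way round.
- tape: Bystander: roll of white paper tape standing on its flat side, 90 mm across, 45 mm high; origin at its foot.
- engraver: Bystander: black engraving pen lying on the table, 165 mm long, 17 mm thick; origin under its middle, x towards its tip.
Mind the look-alikes: they are no part of the job. Several things look just like the rail: the one meant starts farthest to the robot's right.

How it is judged:
By the outcome, as a careful person would: the job done as asked, in the order asked, and still so for the second after the job is handed in, with the robot touching nothing.
It also fails if it takes over 58 s, if anything falls off the work surface, if the arm or the gripper's body presses on something with over 40 N, if the wrist force passes 120 N, or if a joint passes its speed limit or range.

## Working session

There is one attempt and no reset: what is moved stays moved. The work goes in short steps, Python scripts to look and compute and a tool call to move; the robot and the scene stay as the last step left them, time stands still between calls to the robot, and variables do not carry over. Pictures are saved under pics/ and viewed, at most 10 in all, crops included, and the job is handed in when it is done.

Besides the shell and the picture viewer there is one more tool, called after "Call:" by a JSON object that holds its "op" and its "data". apply_moves: Moves the arm, as the interface text tells. Its arguments: {"type":"object","properties":{"deltas":{"type":"array"},"grip_force":{"type":"number"}},"required":["deltas"]}

```bash
mkdir -p pics; cat > h.py <<'E'
import numpy as np,cv2
from scipy.spatial.transform import Rotation as R
from cell import ctrl,cams,sign_off
def snap(n):
    o=ctrl.get_obs(); c=cams.camera(n)
    if n=='wrist':
        T=np.eye(4);T[:3,:3]=R.from_rotvec(o['ee_rot']).as_matrix();T[:3,3]=o['ee_pos'];T=T@np.array(c['tool_from_camera'])
    else:
        T=np.eye(4);q=np.array(c['orientation'],float);T[:3,:3]=q if q.shape==(3,3) else R.from_rotvec(q).as_matrix() if q.size==3 else R.from_quat(q).as_matrix();T[:3,3]=c['xyz']
    K=np.array(c['intrinsics']);d=c['depth'];v,u=np.mgrid[:400,:640]
    P=np.stack([(u-K[0,2])/K[0,0]*d,(v-K[1,2])/K[1,1]*d,d],-1)@T[:3,:3].T+T[:3,3]
    P[d==0]=np.nan
    return c['color'],P,T,K
def save(img,f):cv2.imwrite('pics/'+f,img[:,:,::-1])
E
python3 - <<'E'
from h import *
print(ctrl.get_obs())
for n in('top','scene'):
    c,P,T,K=snap(n);save(c,n+'1.png');np.savez(n+'.npz',c=c,P=P,T=T,K=K);print(n,T,K,P[200,320],P[::100,::160].round(2).tolist())
E
```

```text
{'clock': 0.0, 'qpos': array([ 1.18730711,  0.60014668, -0.00252421,  1.60015462,  0.00179903,
        0.94287905, -0.07982892]), 'joint_velocities': array([-0.00069682,  0.00126254, -0.00104613, -0.00016892,  0.00023191,
        0.00079731, -0.00159563]), 'joint_efforts': array([ 1.20904446e-03, -7.76464891e+01,  1.56517737e+00, -2.58006853e+01,
        1.23272475e-02,  8.98997270e-03, -1.89124364e-05]), 'ee_pos': array([ 0.2187886 , -0.69072687,  0.2493928 ]), 'ee_rot': array([-3.10318322e+00, -4.79801733e-01,  6.19026809e-04]), 'ft_force': array([-0.56069518,  0.17048077, -0.34300878]), 'torque': array([ 0.10579082, -0.00869594, -0.01505823]), 'finger_force': 0.0, 'grip_width': 1.0006340609974675}
top [[ 1.99895289e-02 -9.97692607e-01  6.48835925e-02  4.45645372e-01]
 [-9.99791179e-01 -2.02227348e-02 -2.93939208e-03  1.00227004e-03]
 [ 4.24473343e-03 -6.48112863e-02 -9.97888511e-01  1.25292886e+00]
 [ 0.00000000e+00  0.00000000e+00  0.00000000e+00  1.00000000e+00]] [[429.74926288   0.         319.56862812]
 [  0.         429.74926288 197.08569058]
 [  0.           0.           1. 
[... 398 characters left out ...]
  0.71963803 -0.49497548  1.05898409]
 [ 0.87337932 -0.40727853  0.26708195 -0.30578956]
 [-0.00939056 -0.56235692 -0.82684129  0.96050708]
 [ 0.          0.          0.          1.        ]] [[395.1282748    0.         325.26530128]
 [  0.         395.1282748  209.16289186]
 [  0.           0.           1.        ]] [0.45680954 0.00205227 0.0148887 ] [[[-2.49, -0.96, -0.49], [-2.03, 0.03, -0.54], [-0.83, 0.7, -0.17], [-1.0, 2.18, -0.64]], [[-1.77, -1.18, -0.75], [-0.24, -0.29, -0.0], [0.06, 0.22, -0.0], [0.34, 0.72, -0.0]], [[-0.88, -1.25, -0.76], [0.21, -0.41, -0.0], [0.46, 0.0, 0.01], [0.69, 0.41, 0.01]], [[-0.26, -1.29, -0.75], [0.52, -0.5, -0.0], [0.72, -0.14, -0.0], [0.92, 0.21, 0.0]]]
```

View pics/top1.png

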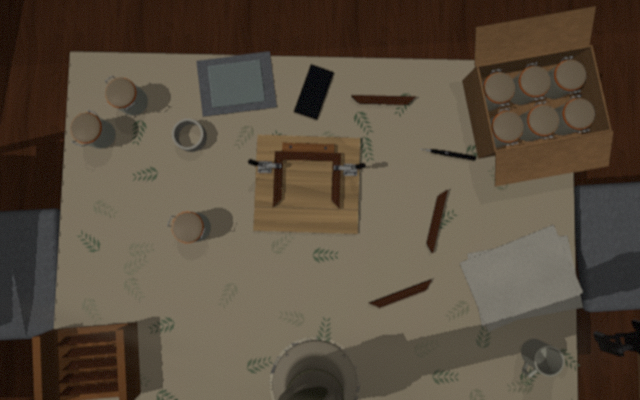

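View pics/scene1.png

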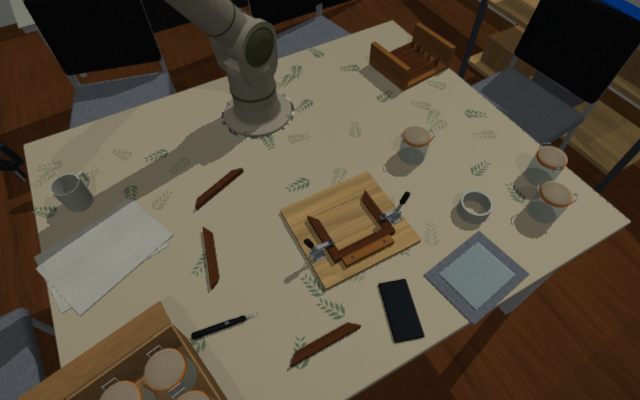

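The top view shows three loose rails at px (383,100), (438,220) and (402,292). The right-most is (438,220). The jig is at (307,185) and its open side faces the robot. The jar is at (188,227), the tape at (189,135) and the pen at (450,154).

```bash
python3 - <<'E'
from h import *
for n in ('top','scene'):
    d=np.load(n+'.npz');c,P,T,K=[d[k] for k in('c','P','T','K')]
    for nm,z,lo,hi in (('rail',.02,(.36,-.38),(.58,-.2)),('frame',.035,(.42,-.13),(.68,.13))):
        v,u=np.mgrid[:400,:640]
        r=np.stack([(u-K[0,2])/K[0,0],(v-K[1,2])/K[1,1],np.ones(u.shape)],-1)@T[:3,:3].T
        Q=T[:3,3]+r*((z-T[2,3])/r[...,2:])
        g=c.astype(int);m=(g[...,0]<110)&(g[...,0]-g[...,2]>15)&(g.sum(-1)<200)&(Q[...,0]>lo[0])&(Q[...,1]>lo[1])&(Q[...,0]<hi[0])&(Q[...,1]<hi[1])
        m=cv2.morphologyEx(m.astype(np.uint8),cv2.MORPH_OPEN,np.ones((2,2)))
        q=Q[m>0];print(n,nm,len(q),q.mean(0),'depthz',np.nanmedian(P[m>0][:,2]))
        rc=cv2.minAreaRect(q[:,:2].astype(np.float32));print(rc,cv2.boxPoints(rc).round(3).tolist())
c=np.load('top.npz')['c']
a=cv2.resize(c[130:260,240:460],None,fx=3.6,fy=3.6,interpolation=cv2.INTER_CUBIC);save(np.clip(a.astype(int)*1.6,0,255).astype(np.uint8),'crop.png')
E
```

```text
top rail 571 [ 0.46229064 -0.34153485  0.02      ] depthz 0.01745256877718626
((0.46364182233810425, -0.3413800001144409), (0.02913285233080387, 0.18418174982070923), 76.16256713867188) [[0.3709999918937683, -0.3330000042915344], [0.550000011920929, -0.3779999911785126], [0.5569999814033508, -0.3490000069141388], [0.3779999911785126, -0.3050000071525574]]
top frame 1984 [0.60487477 0.02609977 0.035     ] depthz 0.03206753572759302
((0.5844264030456543, 0.02591530978679657), (0.20195041596889496, 0.18407750129699707), 89.80848693847656) [[0.492000013589859, -0.07500000298023224], [0.6759999990463257, -0.07500000298023224], [0.6769999861717224, 0.12700000405311584], [0.49300000071525574, 0.12700000405311584]]
scene rail 535 [ 0.48474353 -0.34248703  0.02      ] depthz 0.014566829998935882
((0.4805944859981537, -0.341008722782135), (0.02474352903664112, 0.18631015717983246), 76.92573547363281) [[0.3869999945163727, -0.3319999873638153], [0.5690000057220459, -0.37400001287460327], [0.5740000009536743, -0.3499999940395355], [0.3930000066757202, -0.30799999833106995]]
scene frame 1408 [0.61101651 0.02574971 0.035     ] depthz 0.03021407543204735
((0.5950260758399963, 0.02369164675474167), (0.2061586081981659, 0.17912153899669647), 89.23177337646484) [[0.5040000081062317, -0.07800000160932541], [0.6830000281333923, -0.08100000023841858], [0.6859999895095825, 0.12600000202655792], [0.5070000290870667, 0.12800000607967377]]
```

View pics/crop.png

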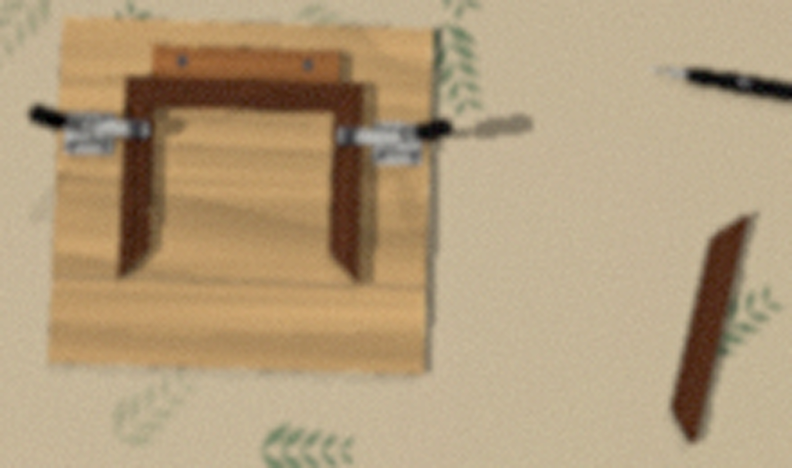

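The crop confirms the rail's long edge faces the robot's right, with tips at crop px (757,213) and (695,443). The open side of the frame faces the robot. I'll move above the rail and turn the tool so its y lies along the rail's x.

Call:
{"op": "apply_moves", "data": {"deltas": [{"dp": [0.0344,-0.0225,0],"spin": 0,"gripper": 0.085},{"dp": [0.0344,-0.0225,0],"spin": 0,"gripper": 0.085},{"dp": [0.0344,-0.0225,0],"spin": 0,"gripper": 0.085},{"dp": [0.0344,-0.0225,0],"spin": 0,"gripper": 0.085},{"dp": [0.0344,-0.0225,0],"spin": 0,"gripper": 0.085},{"dp": [0.0344,-0.0225,0],"spin": 0,"gripper": 0.085},{"dp": [0.0344,-0.0225,0],"spin": 0,"gripper": 0.085},{"dp": [0.0344,-0.0225,0],"spin": 0,"gripper": 0.085},{"dp": [0.0344,-0.0225,0],"spin": 0,"gripper": 0.085},{"dp": [0.0344,-0.0225,0],"spin": 0,"gripper": 0.085}]}}

```text
clock: 0.93
ee_pos: [0.4797, -0.371, 0.2501]
ee_rot: [-3.104, -0.48, 0.001]
ft_force: [0.1, -0.7, 0.0]
grip_width: 0.995
finger_force: 0.0
```

Call:
{"op": "apply_moves", "data": {"deltas": [{"dp": [0,0,0],"spin": -7.1,"gripper": 0.085},{"dp": [0,0,0],"spin": -7.1,"gripper": 0.085},{"dp": [0,0,0],"spin": -7.1,"gripper": 0.085},{"dp": [0,0,0],"spin": -7.1,"gripper": 0.085},{"dp": [0,0,0],"spin": -7.1,"gripper": 0.085},{"dp": [0,0,0],"spin": -7.1,"gripper": 0.085},{"dp": [0,0,0],"spin": -7.1,"gripper": 0.085},{"dp": [0,0,0],"spin": -7.1,"gripper": 0.085},{"dp": [0,0,0],"spin": -7.1,"gripper": 0.085},{"dp": [0,0,0],"spin": -7.1,"gripper": 0.085}]}}

```text
clock: 1.77
ee_pos: [0.4787, -0.3727, 0.25]
ee_rot: [-2.242, -2.2, 0.0]
ft_force: [-0.1, -1.0, 0.4]
grip_width: 0.996
finger_force: 0.0
```

Call:
{"op": "apply_moves", "data": {"deltas": [{"dp": [0,0,0],"spin": -7.1,"gripper": 0.085},{"dp": [0,0,0],"spin": -7.1,"gripper": 0.085},{"dp": [0,0,0],"spin": -7.1,"gripper": 0.085},{"dp": [0,0,0],"spin": -7.1,"gripper": 0.085},{"dp": [0,0,0],"spin": -7.1,"gripper": 0.085},{"dp": [0,0,0],"spin": -7.1,"gripper": 0.085},{"dp": [0,0,0],"spin": -7.1,"gripper": 0.085},{"dp": [0,0,0],"spin": -7.1,"gripper": 0.085},{"dp": [0,0,0],"spin": -7.1,"gripper": 0.085},{"dp": [0,0,0],"spin": -7.1,"gripper": 0.085}]}}

```text
clock: 2.6
ee_pos: [0.4787, -0.3728, 0.25]
ee_rot: [-0.547, -3.093, -0.0]
ft_force: [-0.3, -1.4, -0.6]
grip_width: 0.996
finger_force: 0.0
```

```bash
cat >> h.py <<'E'
def plane(P,T,K,z):
    v,u=np.mgrid[:400,:640]
    r=np.stack([(u-K[0,2])/K[0,0],(v-K[1,2])/K[1,1],np.ones(u.shape)],-1)@T[:3,:3].T
    return T[:3,3]+r*((z-T[2,3])/r[...,2:])
def pose():
    o=ctrl.get_obs();M=R.from_rotvec(o['ee_rot']).as_matrix()
    print('t',o['clock'].__round__(2),'p',o['ee_pos'].round(4),'yawY',np.degrees(np.arctan2(M[1,1],M[0,1])).round(2),'z',M[:,2].round(3),'q',o['qpos'].round(2),'F',o['ft_force'].round(1),'w',round(o['grip_width']*85.4,1))
    return o,M
E
python3 - <<'E'
from h import *
pose();c,P,T,K=snap('wrist');save(c,'w1.png');np.savez('w1.npz',c=c,P=P,T=T,K=K);print(T,K)
E
```

```text
t 2.6 p [ 0.4787 -0.3728  0.25  ] yawY 69.92 z [-0.001  0.    -1.   ] q [ 1.04  0.54 -0.7   1.85  0.43  0.91  1.36] F [-0.3 -1.4 -0.6] w 85.1
[[ 3.43657133e-01  8.96934330e-01  2.78223981e-01  4.07283104e-01]
 [ 9.39095181e-01 -3.28268090e-01 -1.01687276e-01 -3.46586940e-01]
 [ 1.25246399e-04  2.96224357e-01 -9.55118377e-01  3.72779468e-01]
 [ 0.00000000e+00  0.00000000e+00  0.00000000e+00  1.00000000e+00]] [[309.94610136   0.         317.92865747]
 [  0.         309.94610136 202.75035735]
 [  0.           0.           1.        ]]
```

View pics/w1.png

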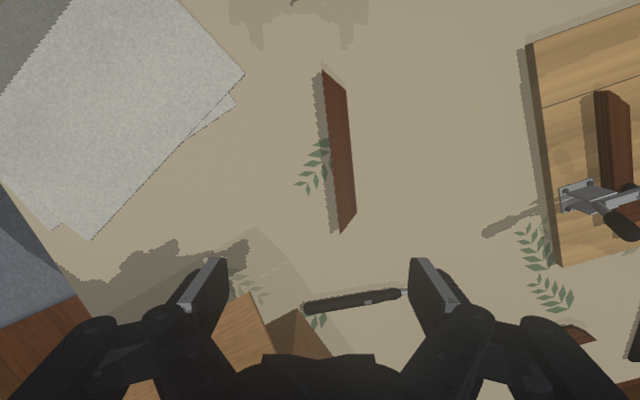

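```bash
python3 - <<'E'
from h import *
d=np.load('w1.npz');c,P,T,K=[d[k] for k in('c','P','T','K')]
Q=plane(P,T,K,.02);g=c.astype(int)
print(c[150,325:360:3].tolist())
m=((g[...,0]-g[...,2]>22)&(g[...,0]<130)&(g.sum(-1)<230)).astype(np.uint8);m[:, :300]=0;m[:,370:]=0;m[:60]=0;m[245:]=0
n,l,s,_=cv2.connectedComponentsWithStats(m);i=1+s[1:,4].argmax();print(s[i])
q=Q[l==i];rc=cv2.minAreaRect(q[:,:2].astype(np.float32));print(rc,cv2.boxPoints(rc).tolist(),'z',np.nanmedian(P[l==i][:,2]))
# hull quad
h=cv2.convexHull(q[:,:2].astype(np.float32));a=cv2.approxPolyN(h,4)[0] if hasattr(cv2,'approxPolyN') else h
print(a)
t=a[np.argsort(a[:,0])][[0,-1]];e=t[1]-t[0];u=e/np.linalg.norm(e);n=np.array([-u[1],u[0]])
print('tips',t,'len',np.linalg.norm(e),'x axis deg',np.degrees(np.arctan2(n[1],n[0])),'mid',t.mean(0)+.012*n)
E
```

```text
[[95, 97, 81], [118, 112, 96], [94, 68, 49], [87, 63, 49], [89, 65, 50], [87, 65, 51], [89, 66, 50], [85, 64, 50], [83, 61, 47], [157, 148, 126], [162, 153, 131], [161, 152, 130]]
[ 322   70   34  163 2897]
((0.4668039083480835, -0.3407260775566101), (0.02321641705930233, 0.1852126568555832), 76.72994232177734) [[0.3740057051181793, -0.3307673931121826], [0.5542730093002319, -0.3732813000679016], [0.5596021413803101, -0.3506847620010376], [0.37933480739593506, -0.3081708550453186]] z 0.016694275886128873
[[ 0.5364505  -0.3452247 ]
 [ 0.4015693  -0.31341457]
 [ 0.37178066 -0.3310276 ]
 [ 0.5568888  -0.37278333]]
tips [[ 0.37178066 -0.3310276 ]
 [ 0.5568888  -0.37278333]] len 0.18975924 x axis deg 77.28827 mid [ 0.46697527 -0.3401996 ]
```

The wrist picture shows the rail between px (322,70) and (342,233), with its long edge on the left. That gives a mid-point of (0.467,-0.340) and a yaw of 77°.

Call:
{"op": "apply_moves", "data": {"deltas": [{"dp": [0,0,0],"spin": -7.1,"gripper": 0.06},{"dp": [0.0187,0.029,0],"spin": 0,"gripper": 0.06},{"dp": [0,0,0.036],"spin": 0,"gripper": 0.06},{"dp": [0,0,0.036],"spin": 0,"gripper": 0.06},{"dp": [0,0,0.036],"spin": 0,"gripper": 0.06},{"dp": [0,0,0.036],"spin": 0,"gripper": 0.06},{"dp": [0,0,0.036],"spin": 0,"gripper": 0.06},{"dp": [0,0,0.03],"spin": 0,"gripper": 0.06},{"dp": [0,0,0],"spin": 0,"gripper": 0.06}]}}

```text
clock: 3.4
ee_pos: [0.465, -0.3387, 0.0353]
ee_rot: [-0.367, -3.113, -0.005]
ft_force: [-0.2, 0.6, 0.4]
grip_width: 0.698
finger_force: 0.0
```

```bash
python3 - <<'E'
from h import *
pose();c,P,T,K=snap('wrist');save(c,'w2.png')
E
```

```text
t 3.4 p [ 0.465  -0.3387  0.0353] yawY 76.57 z [-0.007  0.004 -1.   ] q [ 0.85  0.78 -0.48  2.06  0.76  0.49  1.13] F [-0.2  0.6  0.4] w 59.6
```

View pics/w2.png

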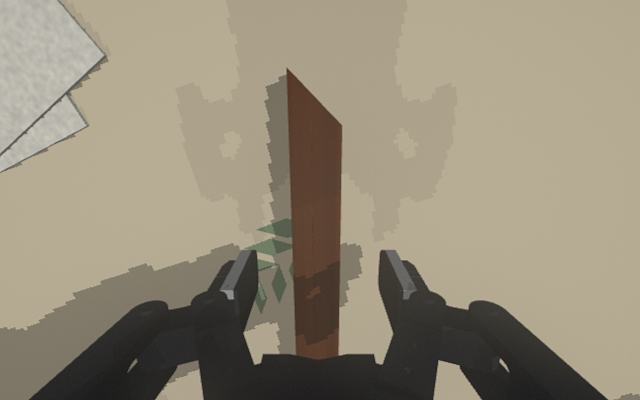

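The rail is centred between the fingers, with its far end at px (287–342, 68–125).

Call:
{"op": "apply_moves", "data": {"deltas": [{"dp": [0,0,0],"spin": 0,"gripper": 0.06},{"dp": [0,0,0.006],"spin": 0,"gripper": 0.06},{"dp": [0,0,0.006],"spin": 0,"gripper": 0.06},{"dp": [0,0,0],"spin": 0,"gripper": 0.06},{"dp": [0,0,0],"spin": 0,"gripper": 0.06}]}}

```text
clock: 3.87
ee_pos: [0.4675, -0.3406, 0.0289]
ee_rot: [0.365, 3.12, -0.001]
ft_force: [0.3, -0.8, 0.5]
grip_width: 0.701
finger_force: 0.0
```

Call:
{"op": "apply_moves", "data": {"deltas": [{"dp": [0,0,0.0065],"spin": 0,"gripper": 0.06},{"dp": [0,0,0],"spin": 0,"gripper": 0.015},{"dp": [0,0,0],"spin": 0,"gripper": 0.015},{"dp": [0,0,0],"spin": 0,"gripper": 0.015},{"dp": [0,0,0],"spin": 0,"gripper": 0.015},{"dp": [0,0,0],"spin": 0,"gripper": 0.015},{"dp": [0,0,0],"spin": 0,"gripper": 0.015}], "grip_force": 45}}

```text
clock: 4.45
ee_pos: [0.4675, -0.3402, 0.0219]
ee_rot: [0.364, 3.12, -0.0]
ft_force: [-0.9, 1.0, 2.5]
grip_width: 0.267
finger_force: 44.8
```

Call:
{"op": "apply_moves", "data": {"deltas": [{"dp": [0,0,-0.02],"spin": 0,"gripper": 0.015},{"dp": [0,0,-0.04],"spin": 0,"gripper": 0.015},{"dp": [0,0,-0.04],"spin": 0,"gripper": 0.015},{"dp": [0,0,-0.04],"spin": 5,"gripper": 0.015},{"dp": [0,0,-0.04],"spin": 6,"gripper": 0.015},{"dp": [0,0,-0.04],"spin": 7,"gripper": 0.015},{"dp": [0,0,-0.008],"spin": 7,"gripper": 0.015},{"dp": [0,0,0],"spin": 7,"gripper": 0.015},{"dp": [0,0,0],"spin": 7,"gripper": 0.015},{"dp": [0,0,0],"spin": 7,"gripper": 0.015}]}}

```text
clock: 5.28
ee_pos: [0.4672, -0.3404, 0.2502]
ee_rot: [1.563, 2.724, -0.001]
ft_force: [0.3, 0.2, 0.7]
grip_width: 0.266
finger_force: 44.5
```

Call:
{"op": "apply_moves", "data": {"deltas": [{"dp": [0,0,0],"spin": 7,"gripper": 0.015},{"dp": [0,0,0],"spin": 7,"gripper": 0.015},{"dp": [0,0,0],"spin": 7,"gripper": 0.015},{"dp": [0,0,0],"spin": 7,"gripper": 0.015},{"dp": [0,0,0],"spin": 6,"gripper": 0.015},{"dp": [0,0,0],"spin": 4,"gripper": 0.015},{"dp": [0.02,-0.003,0],"spin": 0,"gripper": 0.015},{"dp": [0.035,-0.004,0],"spin": 0,"gripper": 0.015},{"dp": [0.0388,-0.0047,0],"spin": 0,"gripper": 0.015},{"dp": [0.0388,-0.0047,0],"spin": 0,"gripper": 0.015}]}}

```text
clock: 6.12
ee_pos: [0.4675, -0.2055, 0.2496]
ee_rot: [-2.36, -2.073, 0.0]
ft_force: [0.9, 0.9, 0.3]
grip_width: 0.267
finger_force: 44.5
```

Call:
{"op": "apply_moves", "data": {"deltas": [{"dp": [0.0388,-0.0047,0],"spin": 0,"gripper": 0.015},{"dp": [0.0388,-0.0047,0],"spin": 0,"gripper": 0.015},{"dp": [0.0388,-0.0047,0],"spin": 0,"gripper": 0.015},{"dp": [0.035,-0.0047,0],"spin": 0,"gripper": 0.015},{"dp": [0.02,-0.003,0],"spin": 0,"gripper": 0.015},{"dp": [0.006,0,0],"spin": 0,"gripper": 0.015},{"dp": [0,0,0],"spin": 0,"gripper": 0.015},{"dp": [0,0,0],"spin": 0,"gripper": 0.015},{"dp": [0,0,0],"spin": 0,"gripper": 0.015}]}}

```text
clock: 6.87
ee_pos: [0.4689, -0.0294, 0.2496]
ee_rot: [2.361, 2.073, -0.001]
ft_force: [0.6, -0.2, -0.2]
grip_width: 0.268
finger_force: 44.5
```

```bash
python3 - <<'E'
from h import *
pose();c,P,T,K=snap('wrist');np.savez('w3.npz',c=c,P=P,T=T,K=K);save(c,'w3.png')
E
```

```text
t 6.87 p [ 0.4689 -0.0294  0.2496] yawY -7.43 z [-0.    -0.001 -1.   ] q [ 0.26  0.32 -0.41  2.15  0.2   0.71 -0.41] F [ 0.6 -0.2 -0.2] w 22.9
```

View pics/w3.png

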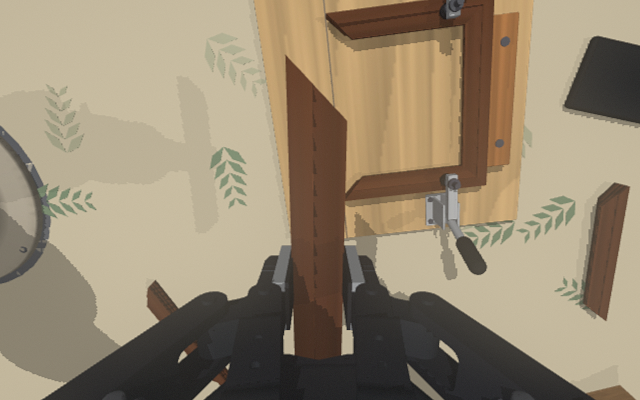

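The view shows the frame's left mitre tip near px (327,15) and the right one near (346,198), partly hidden by the held rail. I turned about 7° too far, so I'll correct that, back off and look again.

Call:
{"op": "apply_moves", "data": {"deltas": [{"dp": [0,0,0],"spin": -7.1,"gripper": 0.015},{"dp": [0,-0.02,0],"spin": 0,"gripper": 0.015},{"dp": [0,-0.015,0],"spin": 0,"gripper": 0.015},{"dp": [0,0,0],"spin": 0,"gripper": 0.015},{"dp": [0,0,0],"spin": 0,"gripper": 0.015},{"dp": [0,0,0],"spin": 0,"gripper": 0.015}]}}

```text
clock: 7.42
ee_pos: [0.4348, -0.0286, 0.2499]
ee_rot: [2.227, 2.215, 0.001]
ft_force: [-0.4, 0.3, -0.4]
grip_width: 0.266
finger_force: 44.5
```

```bash
python3 - <<'E'
from h import *
pose();c,P,T,K=snap('wrist');np.savez('w4.npz',c=c,P=P,T=T,K=K)
a=c[0:250,240:520];save(cv2.resize(a,None,fx=2.4,fy=2.4,interpolation=cv2.INTER_NEAREST),'w4.png')
E
```

```text
t 7.42 p [ 0.4348 -0.0286  0.2499] yawY -0.32 z [ 0.001 -0.    -1.   ] q [ 0.3   0.28 -0.46  2.21  0.2   0.68 -0.3 ] F [-0.4  0.3 -0.4] w 22.7
```

View pics/w4.png

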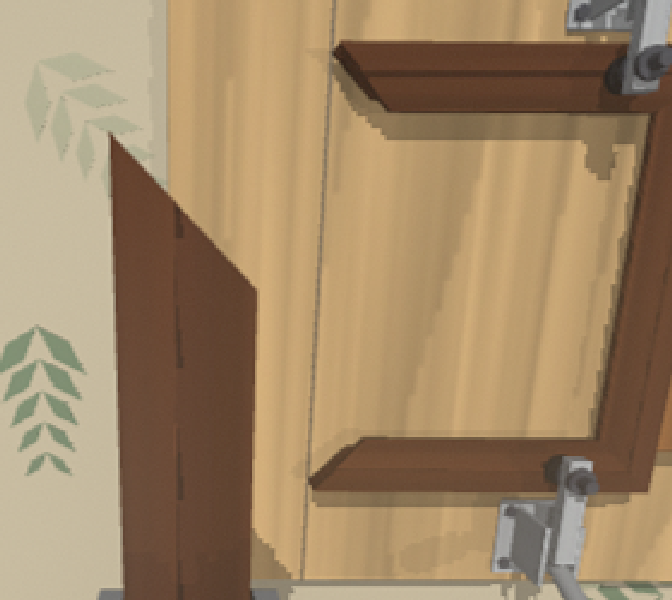

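The crop shows the left mitre tip at (335,42), the right at (311,488), and the held rail's +y tip at (110,132), all in 2.4x pixels. I'll fit known-geometry silhouettes to get both poses.

```bash
cat > fit.py <<'E'
from h import *
from scipy.optimize import minimize
o=np.array
SIDE=o([[-12,95],[12,71],[124,71],[148,95]])/1e3
RAIL=o([[-12,95],[12,71],[12,-71],[-12,-95]])/1e3
def sil(polys,p,z0,z1,T,K,S=4):
    im=np.zeros((400*S,640*S),np.uint8);c,s=np.cos(p[2]),np.sin(p[2])
    for q in polys:
        w=q@o([[c,s],[-s,c]])+p[:2]
        w=np.vstack([np.c_[w,np.full(len(w),z)] for z in(z0,z1)])
        k=(w-T[:3,3])@T[:3,:3];k=k[k[:,2]>.03]
        uv=(k[:,:2]/k[:,2:]*[K[0,0],K[1,1]]+[K[0,2],K[1,2]]+.5)*S
        cv2.fillConvexPoly(im,cv2.convexHull(uv.round().astype(np.int32)),255)
    return cv2.resize(im,(640,400),interpolation=cv2.INTER_AREA)/255.
def brown(c):
    g=c.astype(int);return ((g[...,0]-g[...,2]>15)&(g[...,0]<125)&(g.sum(-1)<250)).astype(float)
def fit(polys,p0,z0,z1,c,T,K,roi):
    r=np.zeros((400,640),bool);r[roi[0]:roi[1],roi[2]:roi[3]]=1
    m=brown(c)
    f=lambda p:np.abs(sil(polys,o(p)*[1,1,.1],z0,z1,T,K)-m)[r].sum()
    b=None
    x=o(p0)*[1,1,10]
    for st in(.01,.004,.0015):
        e=minimize(f,x,method='Nelder-Mead',options=dict(initial_simplex=np.vstack([x]+[x+st*d*[1,1,5] for d in np.eye(3)]),xatol=1e-5,fatol=.05));x=e.x
    return x*[1,1,.1],e.fun,(m[r]).sum()
E
python3 - <<'E'
from fit import *
d=np.load('w4.npz');c,P,T,K=[d[k] for k in('c','P','T','K')]
S2=SIDE*[1,-1]
print(T[:3,3])
print([c[r,q].tolist() for r,q in((25,395),(195,395),(100,400),(120,300),(30,385),(150,330),(60,300))])
gp=fit([SIDE,S2],[.505,.025,0],.015,.035,c,T,K,(0,250,355,445));print('gap',gp)
tz=.2499-.012
rp=fit([RAIL],[.4348,-.0286,0],tz-.01,tz+.01,c,T,K,(30,235,270,352));print('rail',rp)
v=c.copy();v[...,1]=np.maximum(v[...,1],255*abs(cv2.Laplacian(sil([SIDE,S2],gp[0],.015,.035,T,K)+sil([RAIL],rp[0],tz-.01,tz+.01,T,K),-1)).clip(0,1)*.9)
save(cv2.resize(v[0:250,240:520],None,fx=2.4,fy=2.4,interpolation=cv2.INTER_NEAREST),'f4.png')
E
```

```text
[0.43480008 0.04739208 0.37272465]
[[97, 63, 46], [106, 77, 53], [196, 162, 115], [103, 71, 50], [59, 46, 33], [98, 68, 49], [200, 189, 161]]
gap (array([ 0.50794261,  0.03491005, -0.00061278]), np.float64(489.8745098039215), np.float64(3030.0))
rail (array([ 0.43480137, -0.02964758, -0.0011144 ]), np.float64(426.4901960784314), np.float64(8204.0))
```

View pics/f4.png

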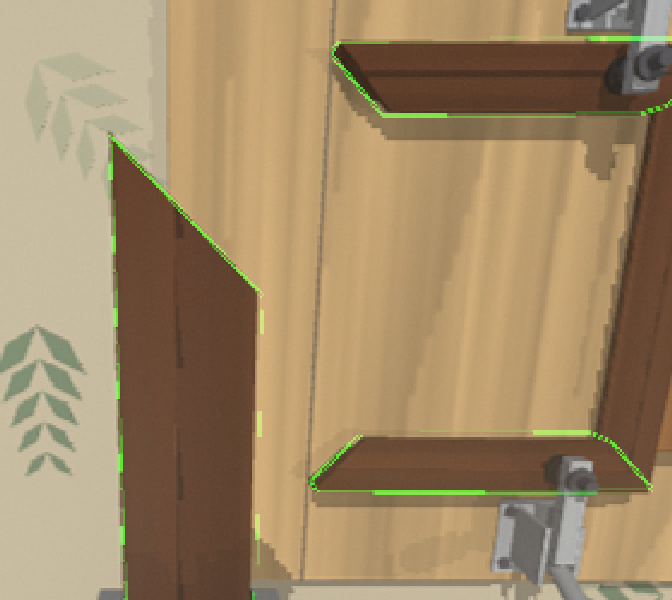

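The fit overlays well: gap_mid is at (0.508,0.035) with yaw ≈ 0, and the rail sits 1 mm towards -y from the TCP. I'll move in front of the gap and lower.

Call:
{"op": "apply_moves", "data": {"deltas": [{"dp": [0.0323,0.019,0],"spin": 0,"gripper": 0.015},{"dp": [0.0323,0.019,0],"spin": 0,"gripper": 0.015},{"dp": [0,0,0.03],"spin": 0,"gripper": 0.015},{"dp": [0,0,0.04],"spin": 0,"gripper": 0.015},{"dp": [0,0,0.04],"spin": 0,"gripper": 0.015},{"dp": [0,0,0.04],"spin": 0,"gripper": 0.015},{"dp": [0,0,0.035],"spin": 0,"gripper": 0.015},{"dp": [0,0,0.02],"spin": 0,"gripper": 0.015},{"dp": [0,0,0],"spin": 0,"gripper": 0.015},{"dp": [0,0,0],"spin": 0,"gripper": 0.015}]}}

```text
clock: 8.3
ee_pos: [0.4722, 0.037, 0.0439]
ee_rot: [-2.224, -2.217, 0.004]
ft_force: [0.6, -0.3, 0.8]
grip_width: 0.272
finger_force: 44.5
```

```bash
python3 - <<'E'
from fit import *
pose();c,P,T,K=snap('wrist');np.savez('w5.npz',c=c,P=P,T=T,K=K)
save(c,'w5.png')
E
```

```text
t 8.3 p [0.4722 0.037  0.0439] yawY -0.17 z [-0.002 -0.001 -1.   ] q [-0.09  0.68 -0.15  2.31  0.53  0.19 -0.74] F [ 0.6 -0.3  0.8] w 23.2
```

View pics/w5.png

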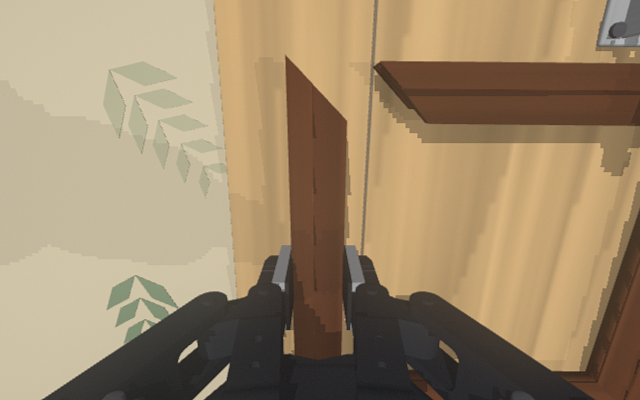

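The rail's +y tip is at px (287,57) and the frame's left tip at (375,66), with the rail still above the jig. I'll fit both here to refine y.

```bash
python3 - <<'E'
from fit import *
d=np.load('w5.npz');c,P,T,K=[d[k] for k in('c','P','T','K')]
print('gap',fit([SIDE],[.508,.035,0],.015,.035,c,T,K,(30,180,350,590)))
tz=.0439-.012
print('rail',fit([RAIL],[.472,.036,0],tz-.01,tz+.01,c,T,K,(30,235,270,355)))
E
```

```text
gap (array([ 0.50863063,  0.03453264, -0.00079761]), np.float64(446.321568627451), np.float64(11925.0))
rail (array([0.47227846, 0.03570154, 0.00074541]), np.float64(432.46274509803925), np.float64(8213.0))
```

Call:
{"op": "apply_moves", "data": {"deltas": [{"dp": [-0.001,0,0.003],"spin": 0,"gripper": 0.015},{"dp": [0,0,0.002],"spin": 0,"gripper": 0.015},{"dp": [0,0,0],"spin": 0,"gripper": 0.015},{"dp": [0,0,0],"spin": 0,"gripper": 0.015}]}}

```text
clock: 8.68
ee_pos: [0.4727, 0.0355, 0.0406]
ee_rot: [2.226, 2.216, 0.002]
ft_force: [0.5, -0.0, -0.1]
grip_width: 0.267
finger_force: 44.5
```

Call:
{"op": "apply_moves", "data": {"deltas": [{"dp": [0,0,0.002],"spin": 0,"gripper": 0.015},{"dp": [0,0,0.001],"spin": 0,"gripper": 0.015},{"dp": [0,0,0],"spin": 0,"gripper": 0.015},{"dp": [0,0,0],"spin": 0,"gripper": 0.015}]}}

```text
clock: 9.02
ee_pos: [0.4725, 0.0356, 0.0369]
ee_rot: [2.226, 2.217, 0.0]
ft_force: [-0.2, -0.3, 2.0]
grip_width: 0.267
finger_force: 44.8
```

Call:
{"op": "apply_moves", "data": {"deltas": [{"dp": [0,0.005,0.0003],"spin": 0,"gripper": 0.015},{"dp": [0,0.006,0],"spin": 0,"gripper": 0.015},{"dp": [0,0.006,0],"spin": 0,"gripper": 0.015},{"dp": [0,0.006,0],"spin": 0,"gripper": 0.015},{"dp": [0,0.005,0],"spin": 0,"gripper": 0.015},{"dp": [0,0.003,0],"spin": 0,"gripper": 0.015},{"dp": [0,0,0],"spin": 0,"gripper": 0.015},{"dp": [0,0,0],"spin": 0,"gripper": 0.015}]}}

```text
clock: 9.68
ee_pos: [0.4992, 0.0347, 0.0368]
ee_rot: [-2.223, -2.216, 0.01]
ft_force: [-11.3, -0.5, 20.2]
grip_width: 0.268
finger_force: 46.9
```

```bash
python3 - <<'E'
from fit import *
o,M=pose();print(o['torque'].round(2),M.round(4).tolist());c,P,T,K=snap('wrist');np.savez('w6.npz',c=c,P=P,T=T,K=K)
print('gap',fit([SIDE],[.508,.035,0],.015,.035,c,T,K,(30,180,355,590)))
tz=.0369-.012
print('rail',fit([RAIL],[.4995,.0345,0],tz-.01,tz+.01,c,T,K,(70,235,270,350)))
save(cv2.resize(c[20:260,240:520],None,fx=2.4,fy=2.4,interpolation=cv2.INTER_NEAREST),'w6.png')
E
```

```text
t 9.68 p [0.4992 0.0347 0.0368] yawY -0.19 z [-0.006 -0.003 -1.   ] q [-0.06  0.7  -0.19  2.25  0.53  0.24 -0.72] F [-11.3  -0.5  20.2] w 22.9
[ 0.03  2.64 -0.02] [[0.0033, 1.0, -0.0064], [1.0, -0.0033, -0.0027], [-0.0027, -0.0064, -1.0]]
gap (array([ 0.50977078,  0.03428309, -0.00172967]), np.float64(527.9215686274509), np.float64(15413.0))
rail (array([0.49914014, 0.03357951, 0.00144979]), np.float64(1148.1764705882351), np.float64(8263.0))
```

View pics/w6.png

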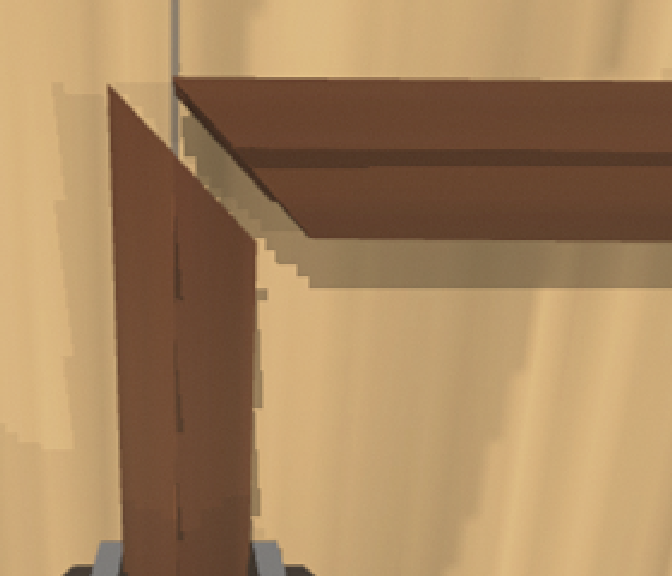

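The mitres are still about 9 mm apart and nothing touches the frame. The drag is friction from pressing down too hard (20 N), so I'll ease up a little and correct y.

Call:
{"op": "apply_moves", "data": {"deltas": [{"dp": [0.0005,0,-0.0006],"spin": 0,"gripper": 0.015},{"dp": [0,0,0],"spin": 0,"gripper": 0.015},{"dp": [0,0,0],"spin": 0,"gripper": 0.015}]}}

```text
clock: 9.98
ee_pos: [0.5036, 0.0362, 0.037]
ee_rot: [2.225, 2.217, 0.001]
ft_force: [-0.3, 0.2, -1.7]
grip_width: 0.268
finger_force: 44.5
```

Call:
{"op": "apply_moves", "data": {"deltas": [{"dp": [0,0.0015,0],"spin": 0,"gripper": 0.015},{"dp": [0,0.0015,0],"spin": 0,"gripper": 0.015},{"dp": [0,0.001,0],"spin": 0,"gripper": 0.015},{"dp": [0,0,0],"spin": 0,"gripper": 0.015},{"dp": [0,0,0],"spin": 0,"gripper": 0.015}]}}

```text
clock: 10.4
ee_pos: [0.5074, 0.0361, 0.037]
ee_rot: [-2.226, -2.217, -0.0]
ft_force: [0.8, -0.9, -0.9]
grip_width: 0.269
finger_force: 44.5
```

Call:
{"op": "apply_moves", "data": {"deltas": [{"dp": [0,0.001,0],"spin": 0,"gripper": 0.015},{"dp": [0,0.001,0],"spin": 0,"gripper": 0.015},{"dp": [0,0,0],"spin": 0,"gripper": 0.015},{"dp": [0,0,0],"spin": 0,"gripper": 0.015}]}}

```text
clock: 10.73
ee_pos: [0.5079, 0.036, 0.0369]
ee_rot: [-2.225, -2.216, 0.003]
ft_force: [-6.2, 2.0, 2.6]
grip_width: 0.275
finger_force: 44.9
```

It made contact at x≈0.508, as predicted. Now I'll press harder.

Call:
{"op": "apply_moves", "data": {"deltas": [{"dp": [0,0.001,0],"spin": 0,"gripper": 0.015},{"dp": [0,0.001,0],"spin": 0,"gripper": 0.015},{"dp": [0,0.0005,0],"spin": 0,"gripper": 0.015},{"dp": [0,0,0],"spin": 0,"gripper": 0.015},{"dp": [0,0,0],"spin": 0,"gripper": 0.015}]}}

```text
clock: 11.15
ee_pos: [0.5081, 0.036, 0.0369]
ee_rot: [-2.223, -2.216, 0.008]
ft_force: [-11.5, 1.8, 8.4]
grip_width: 0.269
finger_force: 45.6
```

```bash
python3 - <<'E'
from fit import *
o,M=pose();print(o['torque'].round(2));c,P,T,K=snap('wrist');np.savez('w7.npz',c=c,P=P,T=T,K=K)
print('gap',fit([SIDE],[.508,.035,0],.015,.035,c,T,K,(30,180,390,590)))
print('rail',fit([RAIL],[.5085,.0345,0],.015,.035,c,T,K,(130,235,270,345)))
m=((c.astype(int)[...,0])>140)
for r in range(50,130,6): print(r,''.join('.' if m[r,k] else '#' for k in range(280,360)))
E
```

```text
t 11.15 p [0.5081 0.036  0.0369] yawY -0.18 z [-0.006 -0.001 -1.   ] q [-0.05  0.71 -0.2   2.23  0.52  0.26 -0.71] F [-11.5   1.8   8.4] w 23.0
[ 0.64  2.58 -0.23]
gap (array([ 0.51631472,  0.03435523, -0.0050803 ]), np.float64(940.4235294117647), np.float64(12573.0))
rail (array([5.08185888e-01, 5.28189988e-02, 1.84880069e-04]), np.float64(920.3568627450979), np.float64(4883.0))
50 ...........#....................................................................
56 ......#..#########################################..............................
62 ......##########################################################################
68 ......##########################################################################
74 ......##########################################################################
80 ......##########################################################################
86 .......#########################################################################
92 .......#########################################################################
98 .......#########################################################################
104 .......#########################################################################
110 .......#########################################################################
116 .......#########################################################################
122 ........############################################################.###########
128 ........###########################################################.............
```

The left mitre shows no gap. The yaw moment is small (-0.23 N m for 11 N), so both corners are bearing. I'll push a bit firmer and hold for over a second.

Call:
{"op": "apply_moves", "data": {"deltas": [{"dp": [0,0.001,0],"spin": 0,"gripper": 0.015},{"dp": [0,0.0005,0],"spin": 0,"gripper": 0.015},{"dp": [0,0,0],"spin": 0,"gripper": 0.015},{"dp": [0,0,0],"spin": 0,"gripper": 0.015},{"dp": [0,0,0],"spin": 0,"gripper": 0.015},{"dp": [0,0,0],"spin": 0,"gripper": 0.015},{"dp": [0,0,0],"spin": 0,"gripper": 0.015},{"dp": [0,0,0],"spin": 0,"gripper": 0.015},{"dp": [0,0,0],"spin": 0,"gripper": 0.015},{"dp": [0,0,0],"spin": 0,"gripper": 0.015}]}}

```text
clock: 12.03
ee_pos: [0.5081, 0.036, 0.0369]
ee_rot: [-2.221, -2.215, 0.011]
ft_force: [-16.1, 3.3, 11.9]
grip_width: 0.268
finger_force: 46.0
```

Call:
{"op": "apply_moves", "data": {"deltas": [{"dp": [0,0,0],"spin": 0,"gripper": 0.015},{"dp": [0,0,0],"spin": 0,"gripper": 0.015},{"dp": [0,0,0],"spin": 0,"gripper": 0.015},{"dp": [0,0,0],"spin": 0,"gripper": 0.015},{"dp": [0,0,0],"spin": 0,"gripper": 0.015}]}}

```text
clock: 12.45
ee_pos: [0.5081, 0.036, 0.0369]
ee_rot: [-2.221, -2.215, 0.011]
ft_force: [-15.5, 3.7, 12.2]
grip_width: 0.269
finger_force: 46.0
```

```bash
python3 - <<'E'
from fit import *
o,M=pose();print(o['torque'].round(2))
for n in('top','scene'):
    c,P,T,K=snap(n)
    for y in(.130,-.060):
        k=(np.array([.496,y,.035])-T[:3,3])@T[:3,:3];u,v=(k[:2]/k[2]*K[0,0]+K[:2,2]).round().astype(int)
        print(n,y,u,v)
        for r in range(v-7,v+8):print(' '.join('%3d'%x for x in c[r,u-10:u+11,0]))
E
```

```text
t 12.45 p [0.5081 0.036  0.0369] yawY -0.16 z [-0.008 -0.002 -1.   ] q [-0.04  0.71 -0.2   2.22  0.52  0.26 -0.71] F [-15.5   3.7  12.2] w 23.0
[ 0.82  3.37 -0.24]
top 0.13 273 206
136 136 138 136 138 135 132 138 132 113  75  53  66  85 100 104 104 107 108 104  90
131 130 132 131 132 131 136 132 132 113  75  51  51  72  90 102 104 109 110 106  96
123 124 123 122 124 125 129 132 127 111  74  50  47  57  78  99 108 108 113 107  96
116 115 115 115 118 117 120 123 120 105  72  52  45  49  61  84 102 112 113 110  96
114 116 114 112 112 113 113 117 112  97  71  51  43  47  54  70  95 108 110 107  98
117 117 115 115 114 115 115 116 110  93  73  53  48  45  48  59  77  92  98 101  91
118 117 118 117 118 117 116 116 111  91  69  54  48  49  47  53  61  76  76  78  77
118 117 116 117 114 115 114 114 109  94  70  57  52  54  54  52  56  62  65  65  64
115 118 119 116 116 116 115 115 111  93  76  62  56  60  59  60  61  59  60  62  63
127 125 126 124 123 125 125 124 120 104  81  69  64  63  65  65  66  65  67  67  66
128 128 128 128 128 129 131 128 124 104  84  73  67  67  65  67  65  66  67  67
[... 3477 characters left out ...]
  76  44  46  46  46  45  45
161 164 165 165 162 161 157 155 154 150 129  86  44  44  46  46  46  46  45  44  44
164 165 163 161 157 155 154 154 156 145  84  44  44  45  45  46  47  46  44  47  47
163 160 157 155 154 155 156 157 157 144  86  44  44  44  44  44  46  46  47  45  45
157 155 155 156 157 157 157 155 153 144 101  39  43  43  45  45  46  45  46  43  42
155 156 158 158 157 156 153 150 141 135  96  45  40  45  44  45  45  46  44  43  42
158 158 157 155 153 150 141 142 132 115 101  74  35  46  44  44  45  46  45  45  43
158 155 150 141 138 143 136 138 136 106 105  94  43  42  44  43  46  46  45  45  44
151 144 141 122 127 138 143 134 104 104 104  99  72  41  42  45  44  45  45  46  45
```

Held for over a second at about 16 N. I'll ease the push slightly, open, then lift.

Call:
{"op": "apply_moves", "data": {"deltas": [{"dp": [0,-0.001,0],"spin": 0,"gripper": 0.015},{"dp": [0,-0.001,-0.0002],"spin": 0,"gripper": 0.015},{"dp": [0,0,0],"spin": 0,"gripper": 0.015},{"dp": [0,0,0],"spin": 0,"gripper": 0.055},{"dp": [0,0,0],"spin": 0,"gripper": 0.055},{"dp": [0,0,0],"spin": 0,"gripper": 0.055},{"dp": [0,0,0],"spin": 0,"gripper": 0.055},{"dp": [0,0,0],"spin": 0,"gripper": 0.055}]}}

```text
clock: 13.22
ee_pos: [0.5118, 0.036, 0.0373]
ee_rot: [2.226, 2.217, 0.001]
ft_force: [0.1, -0.4, 0.7]
grip_width: 0.646
finger_force: 0.0
```

Call:
{"op": "apply_moves", "data": {"deltas": [{"dp": [0,-0.003,-0.01],"spin": 0,"gripper": 0.055},{"dp": [0,0,-0.03],"spin": 0,"gripper": 0.055},{"dp": [0,0,-0.04],"spin": 0,"gripper": 0.055},{"dp": [0,0,-0.04],"spin": 0,"gripper": 0.055},{"dp": [0,0,-0.04],"spin": 0,"gripper": 0.055},{"dp": [0,0,-0.04],"spin": 0,"gripper": 0.055},{"dp": [-0.033,0,0],"spin": 0,"gripper": 0.055},{"dp": [-0.033,0,0],"spin": 0,"gripper": 0.055},{"dp": [0,0,0],"spin": 0,"gripper": 0.055},{"dp": [0,0,0],"spin": 0,"gripper": 0.055}]}}

```text
clock: 14.05
ee_pos: [0.5074, -0.032, 0.238]
ee_rot: [2.229, 2.212, -0.001]
ft_force: [-0.1, 1.1, 0.2]
grip_width: 0.641
finger_force: 0.0
```

```bash
python3 - <<'E'
from fit import *
pose();c,P,T,K=snap('wrist');np.savez('w8.npz',c=c,P=P,T=T,K=K);save(c,'w8.png')
def px(x,y,z=.035):
    k=(np.array([x,y,z])-T[:3,3])@T[:3,:3];return k[:2]/k[2]*[K[0,0],K[1,1]]+K[:2,2]
g=c.astype(int).sum(-1);gx,gy=.508,.0348
for s in(1,-1):
    print('corner',s,px(gx-.012,gy+s*.095))
    u,v=px(gx,gy+s*.083).astype(int)
    for r in range(v-16,v+17,1):print(r,' '.join('%3d'%x for x in g[r,u-16:u+17]))
E
```

```text
t 14.05 p [ 0.5074 -0.032   0.238 ] yawY -0.45 z [ 0.    -0.001 -1.   ] q [ 0.31  0.39 -0.48  2.08  0.27  0.73 -0.35] F [-0.1  1.1  0.2] w 54.7
corner 1 [304.28818965   8.68583679]
7 433 428 431 433 392 348 401 430 424 418 401 400 396 391 388 390 388 399 420 438 448 452 455 460 457 463 463 463 463 463 465 466 466
8 428 429 426 408 379 361 412 446 438 429 420 412 405 399 399 404 399 411 434 450 459 465 468 471 473 476 476 482 475 479 477 478 478
9 439 430 434 355 250 238 262 273 268 260 258 258 257 249 256 254 253 260 271 275 280 282 280 283 284 283 286 284 286 286 288 284 291
10 435 427 434 344 194 174 176 179 184 179 176 176 185 177 182 177 181 178 174 177 175 180 175 176 173 172 173 176 176 173 169 169 174
11 436 433 439 345 203 180 189 192 187 193 187 184 187 187 188 189 190 190 188 191 185 186 187 185 184 184 187 181 183 184 186 184 187
12 439 431 438 340 200 187 191 192 190 190 191 186 190 186 192 186 184 182 185 187 183 186 187 186 184 185 184 189 184 192 185 190 187
13 414 411 417 328 202 188 187 184 180 187 183 188 185 185 184 186 181 186 188 185 184 180 182 180 188 182 189 1
[... 7358 characters left out ...]
 293 293 298 289 282
206 448 443 438 442 436 351 416 406 336 342 336 332 333 334 336 338 328 332 326 327 328 327 329 325 318 314 312 312 313 312 312 307 306
207 447 443 439 441 434 355 409 405 335 337 335 332 334 334 331 330 331 326 322 323 323 324 330 319 314 309 315 309 311 313 308 313 311
208 447 445 439 443 432 348 408 404 335 334 341 333 331 327 336 329 329 326 326 323 325 323 325 320 318 315 313 316 314 313 307 306 305
209 449 443 437 442 430 351 409 401 330 333 330 331 328 331 331 331 329 329 322 324 326 322 326 324 318 311 310 312 314 313 309 307 304
210 448 441 439 441 430 353 408 452 439 384 331 329 328 332 330 330 324 325 322 320 322 326 323 320 311 305 314 312 310 314 305 307 299
```

Both mitres show unbroken wood with flush outer edges, at rows 9 and 205. The rail has been let go and the gripper is clear.

```bash
python3 -c "
from cell import sign_off
print(sign_off())"
```

```text
the job is handed in; nothing more can be done
None
```

The loose rail is home in the frame with both mitred corners closed and flush: I pressed it at about 16 N for over a second, let it go, and handed the job in at about 14 s; the jar, tape roll and pen were not touched.

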